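Hang the hand mirror on the accessory rail and slide it to the marker

TASK

Take the hand mirror out of its wooden block and hook it over the horizontal rail at the rail's open end, where no guard rod runs above it, with the glass facing the robot. Then slide it along the rail, under the guard rod, until it is in line with the marker clip, and leave it hanging there still and free. Do not shift the marker clip, the brush, the pin tin or the bangle stand.

Things in the scene. Friction and masses are not known exactly. Their poses are not given: they have to be found in the camera images.
- mirror: black plastic hand mirror, 0.2 kg, 236 mm tall, standing handle-up in the block. Origin: centre of the head's lower edge; z up along the handle, -x the glass side. Head: square slab 84 wide (y) x 84 high, x -6 to 6 mm. A sloping neck (up to z = 102) leads to the straight handle: 24 wide (y), x -23 to -11, up to z = 236 mm. On the handle's back (+x) is an open-bottomed hook, see mirror_hook
- mirror_grip (a point): point on the mirror's handle where to grip it from above, at x = -17, y = 0, z = 218 mm of the mirror, 18 mm below the handle's top end; the handle is 24 mm wide (y) and 12 mm thick (x) here. Axes as the mirror's
- mirror_hook (a point): middle of the flat underside of the hook, at x 0, y 0, z 156 mm of the mirror; rests on the rail's top. Hook: 18 wide (y), top 8 thick, mouth 22 mm (x -11 to 11), lip x 11 to 18 down to z 135. The head lies right beneath, so the rail must enter from the back through the window between neck (z 102) and lip end (z 135); then lower the mirror so that the rail rises into the hook. Axes as the mirror's
- mirror_block: light wooden block with a slot, fixed to the table, 46 (x) x 116 (y) x 45 mm high; slot 14 x 90 mm, floor 8 mm above the table. Origin: centre of its underside; the slot runs along y. The mirror stands 37 mm deep in it
- rail_stand: fixed steel stand, origin on the table under the rail, -x the robot's side. Rail: 12 mm round, along y from -220 to 200 mm at x 0, axis z 180 (top 186). End posts 16 mm thick, 214 tall at y -220 and 186 tall at y 200; feet 120 x 40 x 12. Guard rod: 10 mm round, above the rail, axis z 209, from y -220 to 20, ending in a 13 mm ball; open end of the rail: y 27 to 190. 18 mm free between rail and rod
- mark (a point): centre of the marker clip round the guard rod, 209 mm high: an aluminium collar 15 mm in diameter, 12 mm long, with a flat tongue to the stand's +x ending in a round tab 20 mm in diameter, 46 mm from the rod. It stands elsewhere along the rod each time (stand y = -140 to -50 mm). Axes as the stand's
- brush: wooden paddle brush lying bristles down, 205 x 70 x 30 mm, origin under its middle; bystander
- pin_tin: round steel safety-pin tin, 72 mm in diameter, 28 mm high, origin under its middle; bystander
- bangle_stand: pale blue T-shaped bangle stand with brass bangles: foot 100 mm in diameter, horizontal bar 130 mm long (its y) and 40 mm thick, 160 mm tall, origin under its foot; bystander
Mind the look-alikes: they are no part of the job. There is more than one size of the mirror; the one meant has the size given above.

How it is judged:
On the way:
1. the mirror's hook is over the rail at its open end, beyond the end of the guard rod (y of mirror_hook in the frame of rail_stand between 0.025 and 0.195 m and x of mirror_hook in the frame of rail_stand between -0.015 and 0.015 m and z of mirror_hook in the frame of rail_stand between 0.178 and 0.198 m), for 0.1 s.
At the end, for the whole second after the job is handed in: the mirror hangs by its hook on the rail, glass towards the robot, hook within 10 mm of the marker clip's centre along the rail, plumb within 0.2 rad, released and still (under 0.05 m/s) (y of mirror_hook in the frame of mark between -0.01 and 0.01 m and x of mirror_hook in the frame of rail_stand between -0.015 and 0.015 m and z of mirror_hook in the frame of rail_stand between 0.18 and 0.192 m and x of mirror_grip in the frame of rail_stand below 0 m and contact force between mirror and rail_stand above 0.5 N and angle between mirror's own z axis and vertical below 0.2 rad and linear speed of mirror below 0.05 m/s); the robot touches nothing.
It fails at once if the marker clip is shifted by more than 6 mm (distance of mark from where it was at the start of the episode above 0.006 m).
It fails at once if the brush is moved by more than 20 mm (distance of brush from where it was at the start of the episode above 0.02 m).
It fails at once if the pin tin is moved by more than 20 mm (distance of pin_tin from where it was at the start of the episode above 0.02 m).
It fails at once if the bangle stand is moved by more than 20 mm (distance of bangle_stand from where it was at the start of the episode above 0.02 m).
It also fails if it takes over 48 s, if anything falls off the work surface, if the arm or the gripper's body presses on something with over 40 N, if the wrist force passes 120 N, or if a joint passes its speed limit or range.

ROBOT

A 6-joint arm with a two-finger parallel gripper is mounted at the origin on the work surface. World frame = base frame: x ahead of the robot, y to its left, z up, the work surface at z = 0. Lengths are in m, angles in rad, forces in N, time in s.
With the tool pointing down it reaches from about 0.225 to 0.875 m from the base axis. Payload 3.4 kg.
Tool frame: the origin (TCP) lies at the very end of the fingers, on their centre line; the grasp point (between the pads) lies behind it (tcp_to_grasp is the z of the grasp point in the tool frame, in m); z points along the fingers, x is the direction in which the jaws open and shut, and the axes are right-handed (so a half turn about z gives the same grasp; the last joint's range is limited). The gripper opens to 85 mm and grips with 20 to 120 N. Pads are 22 mm wide; open, the fingers measure 114 mm over their backs; the gripper's body (76 mm by 85 mm) begins 54 mm behind the grasp point. The pads swing forward as they close: fully open they stand 13 mm farther back than shut.
Start: joints at [-1.397, 0.276, 1.505, -0, 1.361, -0.121], TCP at [0.167, -0.55, 0.231] pointing down, gripper open.
Joint ranges: [-2.89, 2.89], [-0.75, 2.08], [0.22, 2.7], [-1.18, 4.32], [0.11, 2.71], [-2.7, 2.7]. Speed limits (rad/s): [2.57, 2.57, 3.14, 3.14, 3.14, 3.14].

INTERFACE

Orientations are given as a 3x3 rotation matrix whose columns are the frame's x, y, z axes.
In Python, from cell import get_state, grab_frame, sign_off, tcp_to_grasp gives the robot as it stands. The module is installed in compiled form; this text tells all that it offers.
- The arm moves only by the shell command python3 -m jog 'ROWS' [FORCE]. ROWS is JSON, one flat list of numbers, 7 for each row, row after row: the opening, from 0 (shut) to 1 (fully open), then the shift along the world's x, y, z in mm, then the turn, a rotation vector about the world's x, y, z in degrees. A call has 1 to 5 rows; each row is the pose to reach, as a shift and turn from the pose commanded when the call began; what a row does not reach only later rows make up. A row lasts 1/10 s, in which the tool goes at most 50 mm and 8.59 degrees, less where a joint would pass 70% of its speed; a pose out of reach is approached as far as the arm can. A call with a gripper value outside its range is refused whole. The fingers move at their own pace and stop on an object; FORCE is the grip in N (left out, the last holds). Time passes only in rows, so rows that repeat a pose let the fingers close. It gives the time, the measured TCP pose, the force and the opening at its end, in the units of the state.
- get_state(): the state, without advancing time (a new reading comes with each control period).
- grab_frame(name): name is "side" or "top" or "wrist"; returns a dict with "image" (480x640x3 uint8, red, green, blue), "camera_matrix" (3x3 intrinsics, pixels), "k1" (the pictures are not rectified: a ray, as slopes to the right and down, at radius r is drawn at 1 + k1 r^2 times it, then the intrinsics apply), "R" (3x3) and "t" (3): a world point X has camera coordinates R X + t. Camera axes: x right, y down, z forward; pixel columns grow to the right and rows downward; lengths in m; the calibration is good to about 2 mm. A picture is of the moment at which its call begins. There is no depth.
- sign_off(): hands the job in, once; it reports no verdict.
The state is a dict: "time_s": time; "q": joint angles; "joint_velocities": joint speeds; "tau": joint torques, N m; "ee_pos": TCP position; "orientation": TCP orientation; "contact_force": force on the tool from outside, world axes, zero at the start; "wrist_torque": the same for the moment, N m; "width": finger opening in m.
Only numpy, scipy, OpenCV 4.12 (cv2) and the standard library are available. Lean on these libraries where they do the work, as an engineer would, in place of code of your own. Each camera call takes 0.05 s, during which the arm holds its last target.

## Working session

There is one attempt and no reset: what is moved stays moved. The work goes in short steps, Python scripts to look and compute and a shell command to move; the robot and the scene stay as the last step left them, time stands still between calls to the robot, and variables do not carry over. Pictures are saved under pics/ and viewed, and the job is handed in when it is done.

```bash
mkdir -p pics; cat > h.py <<'E'
import numpy as np, cv2
from cell import *
def snap(n,f):
    d=grab_frame(n); cv2.imwrite(f'pics/{f}.png',d['image'][:,:,::-1]); np.savez(f'pics/{f}.npz',K=d['camera_matrix'],k1=d['k1'],R=d['R'],t=d['t']); return d
def crop(f,x0,y0,x1,y1,s,o):
    im=cv2.imread(f'pics/{f}.png')[y0:y1,x0:x1]; cv2.imwrite(f'pics/{o}.png',cv2.resize(im,None,fx=s,fy=s,interpolation=cv2.INTER_CUBIC))
def cam(f): 
    c=np.load(f'pics/{f}.npz'); return c['K'],float(c['k1']),c['R'],c['t']
def proj(f,X):
    K,k1,R,t=cam(f); p=np.atleast_2d(X)@R.T+t; s=p[:,:2]/p[:,2:]; r2=(s**2).sum(1,keepdims=True); s=s*(1+k1*r2); return s*[K[0,0],K[1,1]]+K[:2,2]
def ray(f,u):
    K,k1,R,t=cam(f); s=cv2.undistortPoints(np.array([[u]],float),K,np.array([k1,0,0,0]))[0,0]; return -R.T@t, R.T@np.r_[s,1]
def atz(f,u,z):
    o,d=ray(f,u); return o+d*(z-o[2])/d[2]
def tri(*fu):
    A=np.zeros((3,3));b=np.zeros(3)
    for f,u in fu:
        o,d=ray(f,u); d=d/np.linalg.norm(d); P=np.eye(3)-np.outer(d,d); A+=P;b+=P@o
    X=np.linalg.solve(A,b); return X,[np.round(proj(f,X)[0]-u,1) for f,u in fu]
E
python3 -c "
from h import *
for n in ['side','top','wrist']:
  d=snap(n,n+'0'); print(n,d['camera_matrix'][0,0],d['k1'],-d['R'].T@d['t'])
print(get_state(),tcp_to_grasp)"
```

```text
side 613.0563439728118 -0.12288404525385652 [-0.20224452  0.70389511  1.09005929]
top 470.52698295479695 -0.1018426689566013 [ 0.33856972 -0.00197395  1.04358039]
wrist 378.2076131184988 0.0032844274249687207 [ 0.23800154 -0.52881652  0.37292806]
{'time_s': 0.15, 'q': array([-1.39700325e+00,  2.76485994e-01,  1.50583687e+00, -1.34533600e-05,
        1.36073572e+00, -1.20982372e-01]), 'joint_velocities': array([-0.00040981, -0.00303096, -0.00320012,  0.00013352, -0.00103556,
       -0.00126794]), 'tau': array([ 8.29745168e-04, -4.17143655e+01, -2.46032023e+01, -1.63228124e-04,
        7.65881647e-03, -1.49995464e-05]), 'ee_pos': array([ 0.16698181, -0.54980015,  0.23061993]), 'orientation': array([[ 2.90527495e-01, -9.56866607e-01, -2.66447035e-04],
       [-9.56865535e-01, -2.90527571e-01,  1.44157019e-03],
       [-1.45680059e-03, -1.63861792e-04, -9.99998925e-01]]), 'contact_force': array([ 0.75971018, -0.37396476,  0.47808992]), 'wrist_torque': array([0.01319742, 0.06404904, 0.05008163]), 'width': 0.08545950412081131} -0.0187
```

View pics/side0.png

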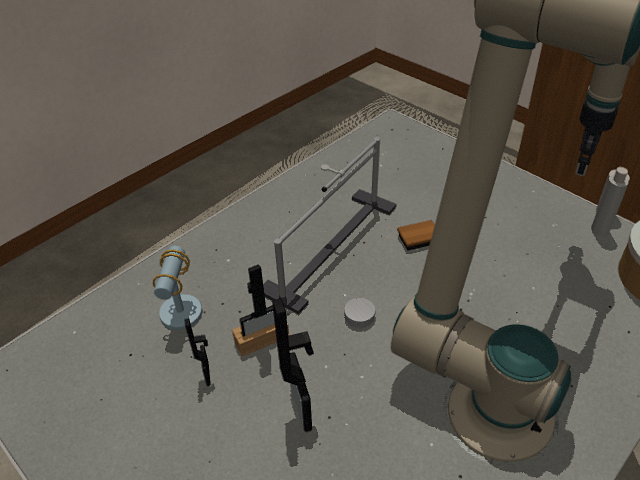

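View pics/top0.png

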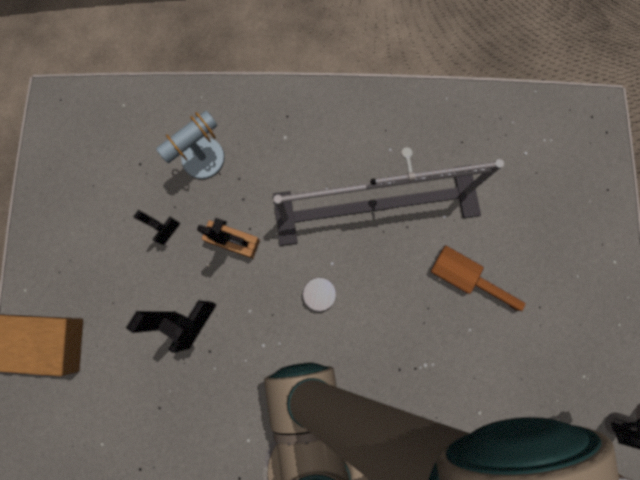

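```bash
python3 -c "
from h import *
crop('side0',150,240,340,440,4,'c1'); crop('top0',120,180,280,280,5,'c2'); crop('top0',260,130,520,260,3,'c3');crop('side0',220,120,410,320,4,'c4')"
```

```text
(no output)
```

View pics/c1.png

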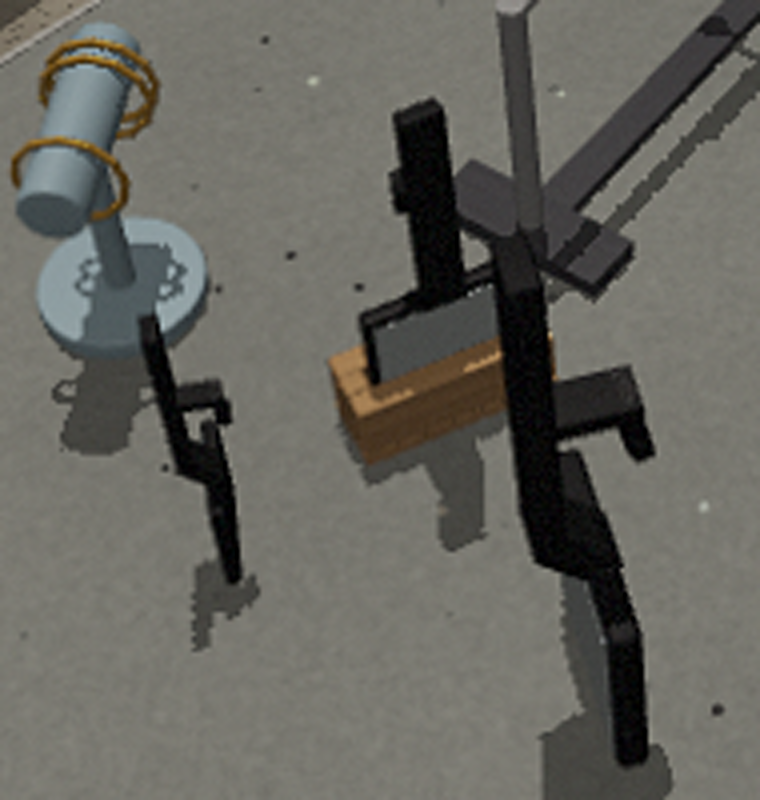

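View pics/c2.png

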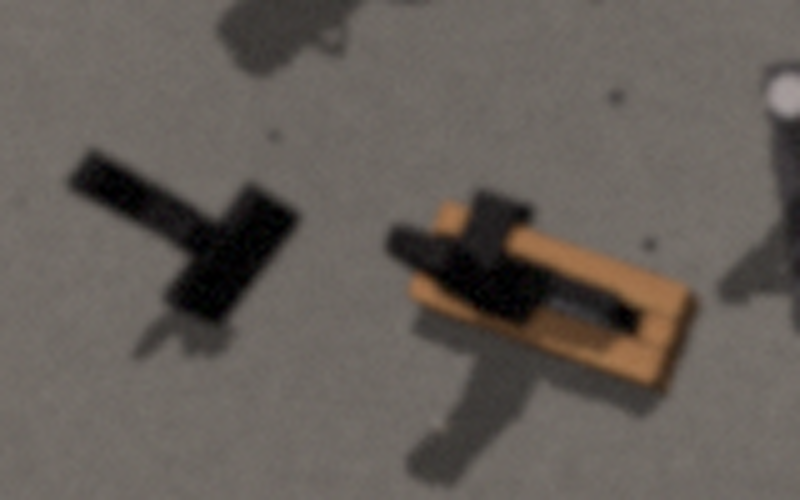

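View pics/c3.png

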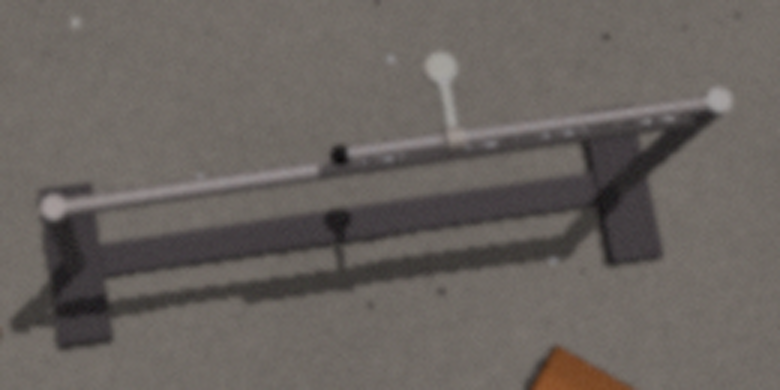

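View pics/c4.png

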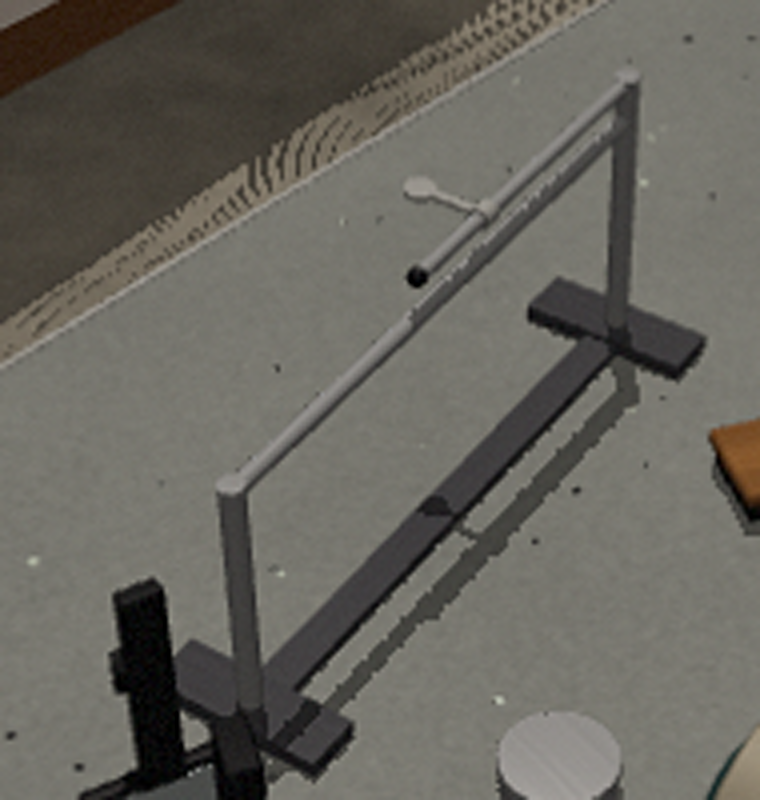

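```bash
python3 -c "
from h import *
np.set_printoptions(precision=4,suppress=True)
a=tri(('top0',(277.3,198.7)),('side0',(278,241.3)));b=tri(('top0',(499.7,163.3)),('side0',(377,139.3)))
print(a,b)
c=tri(('top0',(412,175.3)),('side0',(341.8,172.8)));d=tri(('top0',(407,152.3)),('side0',(325,167)));print('mark',c,d)
A=atz('top0',(277.3,198.7),.186);B=atz('top0',(499.7,163.3),.214);print(A,B,np.linalg.norm((A-B)[:2]))
A=atz('side0',(278,241.3),.186);B=atz('side0',(377,139.3),.214);print(A,B,np.linalg.norm((A-B)[:2]))
m=tri(('top0',(200.6,229)),('side0',(254.5,267)));print('handle top',m, atz('side0',(254.5,267),.244),atz('top0',(200.6,229),.244))
cs=np.array([(445,200),(692,295),(660,388),(412,292)])/5+[120,180]
w=np.array([atz('top0',u,.045) for u in cs]);print(w,w.mean(0),np.linalg.norm(w[1]-w[0]),np.linalg.norm(w[2]-w[1]))
for e in (w[1]-w[0],w[2]-w[3]): print(np.degrees(np.arctan2(e[1],e[0])))
cs=np.array([(333,358),(372,412)])/4+[150,240]; print([atz('side0',u,.045) for u in cs])
print(atz('top0',(319.5,295),.028),'tin'); print(atz('side0',(277,430-1),0),atz('side0',(207.5,384),0),'others')
"
```

```text
(array([0.5466, 0.088 , 0.188 ]), [array([-0.1, -0.2]), array([0.2, 0.1])]) (array([ 0.6174, -0.3247,  0.215 ]), [array([-0.3, -0.3]), array([0.3, 0. ])])
mark (array([ 0.5893, -0.1604,  0.2134]), [array([0.1, 0.1]), array([-0.1, -0. ])]) (array([ 0.6346, -0.1513,  0.2125]), [array([-0.3, -0.4]), array([0.4, 0.1])])
[0.5467 0.0879 0.186 ] [ 0.6171 -0.3255  0.214 ] 0.41935918902132285
[0.5487 0.0868 0.186 ] [ 0.619  -0.3253  0.214 ] 0.41809555131362935
handle top (array([0.4747, 0.2117, 0.2514]), [array([0., 0.]), array([-0., -0.])]) [0.4806 0.2074 0.244 ] [0.476  0.2138 0.244 ]
[[0.5305 0.2502 0.045 ]
 [0.491  0.1401 0.045 ]
 [0.4504 0.1521 0.045 ]
 [0.4896 0.2622 0.045 ]] [0.4904 0.2011 0.045 ] 0.11701069159435193 0.042317401718154846
-109.7318865880114
-109.60824670835545
[array([0.5319, 0.2491, 0.045 ]), array([0.4885, 0.2584, 0.045 ])]
[0.3749 0.006  0.028 ] tin
[0.3072 0.333  0.    ] [0.4905 0.3625 0.    ] others
```

Candidates for the mirror: the free small one at top px (157,226), the free large one at (178,325), and the one standing in the wooden block at (228,237). The crops show the block one has the glass towards the robot and the hook on its back, so that is the one I want. The triangulated mark is at stand y ≈ -0.051. Next I move above the handle.

```bash
python3 -c "
from h import *
print(tri(('top0',(137,322)),('side0',(278.7,301))))"
python3 -m jog '[1,0,20,50, 0,0,0, 1,15,55,90, 0,0,0, 1,35,100,100, 0,0,-5, 1,55,145,100, 0,0,-10, 1,75,190,100,0,0,-14]' && python3 -m jog '[1,18,46,0, 0,0,0, 1,36,92,0, 0,0,-5, 1,54,138,0, 0,0,-10, 1,72,184,0, 0,0,-12, 1,90,230,0,0,0,-14]'
```

```text
(array([0.31813079, 0.28219247, 0.33229439]), [array([-1.4, -1.8]), array([2.1, 0.5])])
time_s: 0.65
ee_pos: [0.2402, -0.3641, 0.3319]
orientation: [[0.046, -0.999, 0.001], [-0.999, -0.046, -0.001], [0.001, -0.001, -1.0]]
contact_force: [0.1, 0.2, 0.3]
width: 0.0854
time_s: 1.15
ee_pos: [0.3298, -0.1335, 0.3313]
orientation: [[-0.195, -0.981, 0.001], [-0.981, 0.195, -0.0], [0.0, -0.001, -1.0]]
contact_force: [1.3, -0.4, -0.0]
width: 0.0853
```

```bash
python3 -m jog '[1,19,45,0, 0,0,0, 1,38,90,0, 0,0,-3, 1,57,135,0, 0,0,-6, 1,76,180,0, 0,0,-8.6, 1,95,225,0,0,0,-8.6]' && python3 -m jog '[1,19,45,0, 0,0,0, 1,38,90,0, 0,0,0, 1,48,114,0, 0,0,0, 1,48,114,0,0,0,0,1,48,114,0,0,0,0]'
python3 -c "
from h import *
snap('wrist','w1');snap('side','s1');snap('top','t1');crop('s1',200,220,360,340,5,'s1c')"
```

```text
time_s: 1.65
ee_pos: [0.4249, 0.0917, 0.3313]
orientation: [[-0.337, -0.941, 0.0], [-0.941, 0.337, -0.0], [0.0, -0.001, -1.0]]
contact_force: [0.5, -0.9, 0.1]
width: 0.0855
time_s: 2.15
ee_pos: [0.4723, 0.2035, 0.3306]
orientation: [[-0.336, -0.942, -0.002], [-0.942, 0.336, -0.001], [0.002, 0.001, -1.0]]
contact_force: [-0.3, 0.1, -0.0]
width: 0.0853
```

View pics/w1.png

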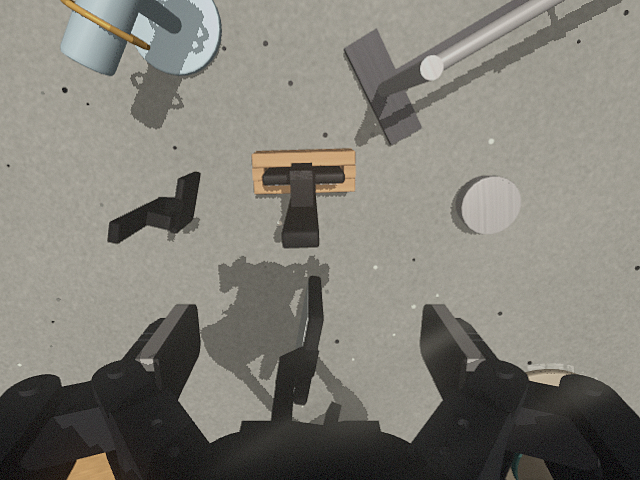

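View pics/s1c.png

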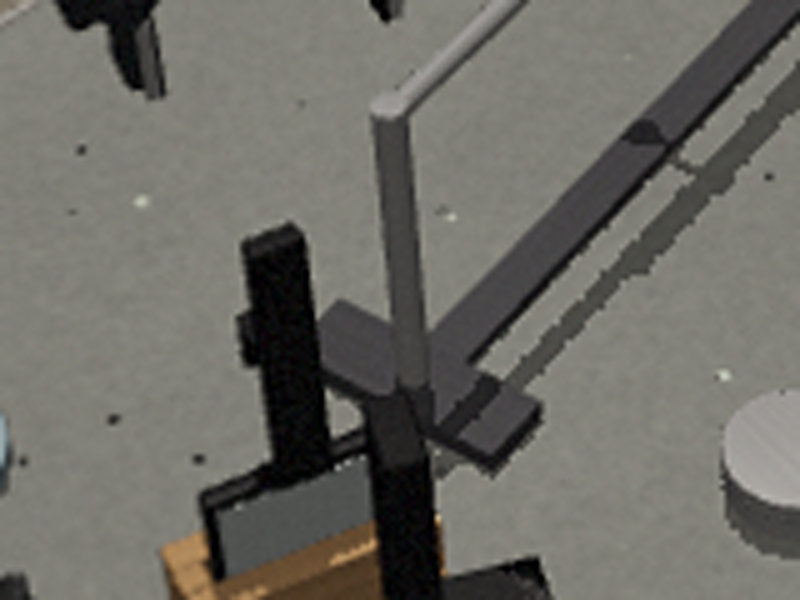

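```bash
python3 -c "
from h import *
crop('w1',240,140,370,260,6,'w1c'); print(get_state()['ee_pos'])"
```

```text
[0.47224585 0.20234188 0.331429  ]
```

View pics/w1c.png

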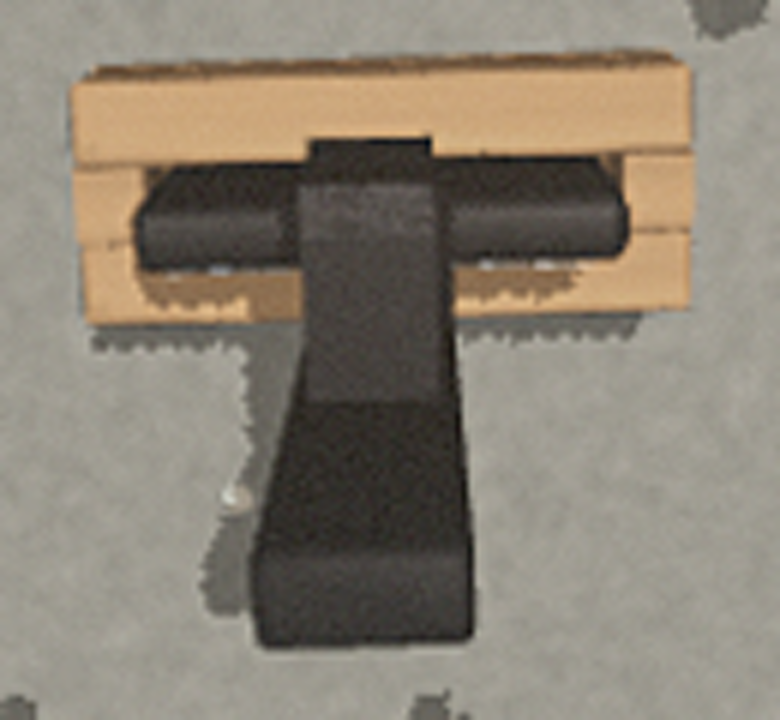

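```bash
python3 -c "
from h import *
np.set_printoptions(precision=4,suppress=True)
P=[np.array(p)/6+[240,140] for p in [(258,555),(472,553),(472,640),(262,645)]]
w=np.array([atz('w1',p,.244) for p in P]);print(w,w.mean(0))
e=w[0]-w[1];print(np.degrees(np.arctan2(e[1],e[0])),np.linalg.norm(e),np.linalg.norm(w[0]-w[3]))
B=[np.array(p)/6+[240,140] for p in [(72,85),(690,65),(690,308),(85,322)]]
b=np.array([atz('w1',p,.045) for p in B]);print(b,b.mean(0));e=b[0]-b[1];print(np.degrees(np.arctan2(e[1],e[0])))
print('post',atz('w1',(431.5,67.5),.186))
print(tri(('w1',(301,239.7)),('s1',(200+275/5,220+240/5))), get_state()['ee_pos'])
o,d=ray('s1',(255,268));print(o+d*(.244-o[2])/d[2])
"
```

```text
[[0.4854 0.216  0.244 ]
 [0.4781 0.1947 0.244 ]
 [0.469  0.1979 0.244 ]
 [0.476  0.2191 0.244 ]] [0.4771 0.2069 0.244 ]
70.89140548530952 0.02247405700839387 0.009963133117985955
[[0.5318 0.249  0.045 ]
 [0.4969 0.1405 0.045 ]
 [0.4539 0.1541 0.045 ]
 [0.4901 0.2634 0.045 ]] [0.4932 0.2018 0.045 ]
72.17198930579515
post [0.548  0.0855 0.186 ]
(array([0.4776, 0.2077, 0.2438]), [array([-1.3, -0.3]), array([ 0.4, -0.1])]) [0.4722 0.2023 0.3314]
[0.4779 0.2085 0.244 ]
```

```bash
python3 -m jog '[1,5,5,0,0,0,0.5, 1,5,5,-45, 0,0,0.5, 1,5,5,-90, 0,0,0.5, 1,5,5,-120, 0,0,0.5, 1,5,5,-124,0,0,0.5]' && python3 -m jog '[1,0,0,0,0,0,0,0.5,0,0,0,0,0,0]'
python3 -c "
from h import *
snap('wrist','w2')"
```

```text
time_s: 2.8
ee_pos: [0.4752, 0.2072, 0.2038]
orientation: [[-0.33, -0.944, -0.008], [-0.944, 0.33, -0.002], [0.005, 0.006, -1.0]]
contact_force: [0.4, -0.4, -0.6]
width: 0.0852
time_s: 3.0
ee_pos: [0.4793, 0.2087, 0.2094]
orientation: [[-0.329, -0.944, 0.004], [-0.944, 0.329, 0.001], [-0.002, -0.003, -1.0]]
contact_force: [-0.4, -0.5, 0.8]
width: 0.0734
```

View pics/w2.png

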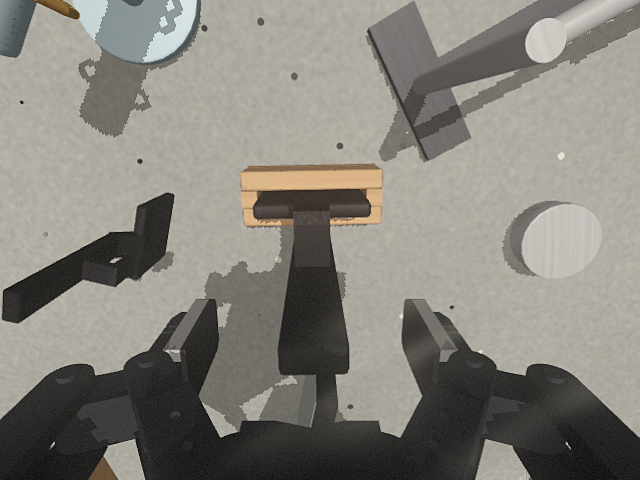

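The handle, at (314,355), sits midway between the pads at (205,330) and (415,330). I close.

```bash
python3 -m jog '[0,0,0,0,0,0,0,0,0,0,0,0,0,0,0,0,0,0,0,0,0,0,0,0,0,0,0,0,0,0,0,0,0,0,0]' 60
python3 -m jog '[0,0,0,0,0,0,0,0,0,0,0,0,0,0,0,0,0,0,0,0,0]'
python3 -c "
from h import *
snap('wrist','w3')"
```

```text
time_s: 3.55
ee_pos: [0.478, 0.2084, 0.2082]
orientation: [[-0.329, -0.944, 0.001], [-0.944, 0.329, -0.0], [-0.0, -0.001, -1.0]]
contact_force: [-1.3, -1.8, 6.5]
width: 0.0229
time_s: 3.85
ee_pos: [0.478, 0.2084, 0.2082]
orientation: [[-0.329, -0.944, 0.001], [-0.944, 0.329, -0.0], [-0.0, -0.001, -1.0]]
contact_force: [-1.5, -0.9, 5.9]
width: 0.0232
```

View pics/w3.png

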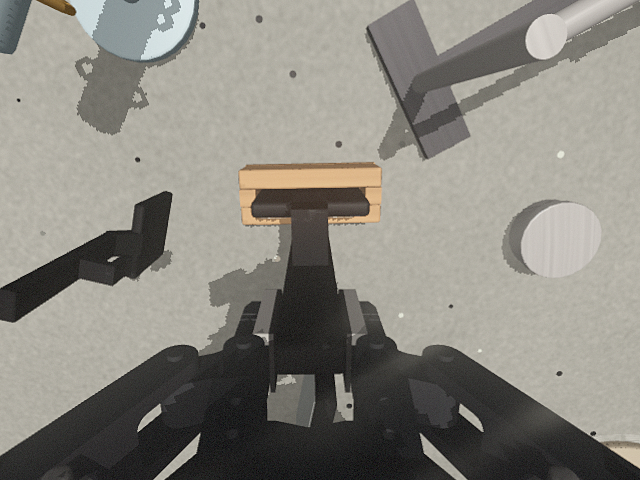

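```bash
python3 -m jog '[0,0,0,10,0,0,0, 0,0,0,25,0,0,0, 0,0,0,40,0,0,0, 0,0,0,55,0,0,0, 0,0,0,60,0,0,0]' && python3 -m jog '[0,0,0,0,0,0,0,0,0,0,0,0,0,0]'
python3 -c "
from h import *
snap('wrist','w4');snap('side','s4');crop('s4',180,140,400,340,3.6,'s4c')"
```

```text
time_s: 4.4
ee_pos: [0.4784, 0.2089, 0.2687]
orientation: [[-0.329, -0.944, 0.002], [-0.944, 0.329, 0.001], [-0.002, -0.002, -1.0]]
contact_force: [-0.1, 0.9, -1.3]
width: 0.023
time_s: 4.6
ee_pos: [0.4772, 0.2085, 0.2665]
orientation: [[-0.329, -0.944, -0.002], [-0.944, 0.329, -0.0], [0.001, 0.001, -1.0]]
contact_force: [0.5, -0.2, -0.7]
width: 0.0233
```

View pics/w4.png

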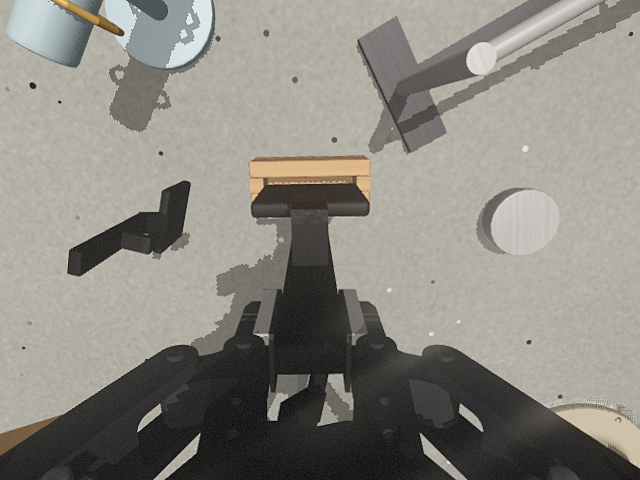

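View pics/s4c.png

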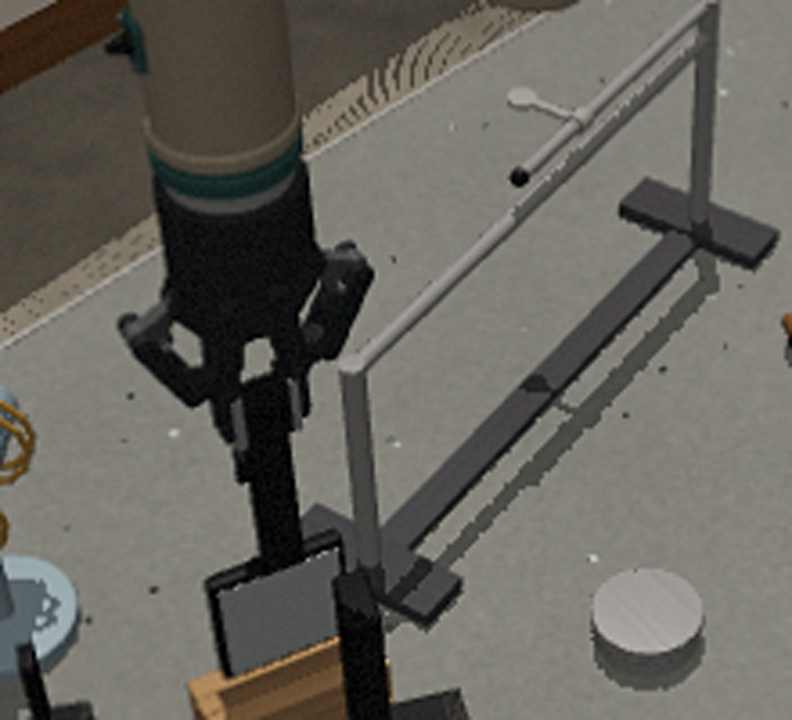

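```bash
python3 -m jog '[0,-12,-30,0,0,0,4, 0,-25,-68,0,0,0,10, 0,-37,-108,0,0,0,16, 0,-38,-148,0,0,0,22, 0,-30,-180,0,0,0,27]' && python3 -m jog '[0,15,-20,0,0,0,2,0,40,-40,0,0,0,2,0,50,-51,-4,0,0,2,0,50,-51,-4,0,0,2]'
python3 -c "
from h import *
snap('wrist','w5');snap('side','s5');crop('s5',180,140,400,340,3.6,'s5c');print(get_state())"
```

```text
time_s: 5.2
ee_pos: [0.4458, 0.0269, 0.2669]
orientation: [[0.139, -0.99, -0.002], [-0.99, -0.139, -0.0], [0.0, 0.002, -1.0]]
contact_force: [1.2, -0.8, -1.7]
width: 0.0227
time_s: 5.6
ee_pos: [0.4982, -0.0236, 0.2618]
orientation: [[0.168, -0.986, -0.003], [-0.986, -0.168, 0.0], [-0.0, 0.003, -1.0]]
contact_force: [-0.7, 0.9, -1.6]
width: 0.0235
{'time_s': 5.7, 'q': array([-1.84358901e-01,  1.42404379e-01,  1.60459670e+00,  7.27160538e-04,
        1.39814235e+00,  1.21557404e+00]), 'joint_velocities': array([ 0.01383229, -0.01866722,  0.00603497,  0.00108726,  0.00126861,
       -0.00121471]), 'tau': array([-6.38491977e-01, -3.39823222e+01, -2.60508084e+01, -6.88595208e-02,
       -1.46981673e-01, -3.05371701e-03]), 'ee_pos': array([ 0.4964984 , -0.02172328,  0.2623471 ]), 'orientation': array([[ 0.16990567, -0.98545461, -0.00335924],
       [-0.98545849, -0.16991096,  0.00135512],
       [-0.00190618,  0.00308015, -0.99999344]]), 'contact_force': array([ 0.50042055, -0.64193298, -2.33138732]), 'wrist_torque': array([0.00879727, 0.0380232 , 0.012626  ]), 'width': 0.023103525850068085}
```

View pics/w5.png

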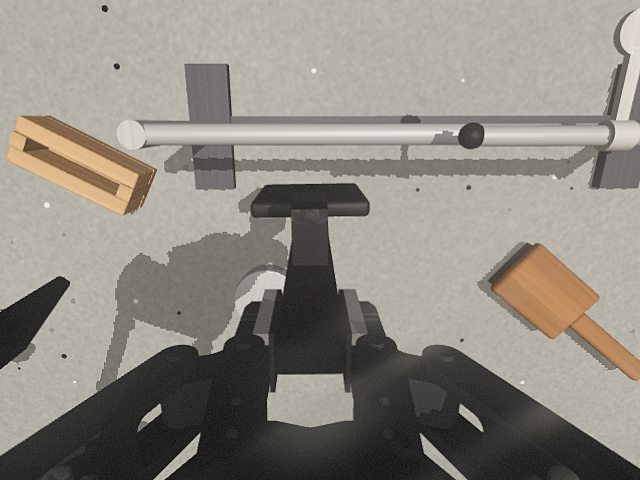

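View pics/s5c.png

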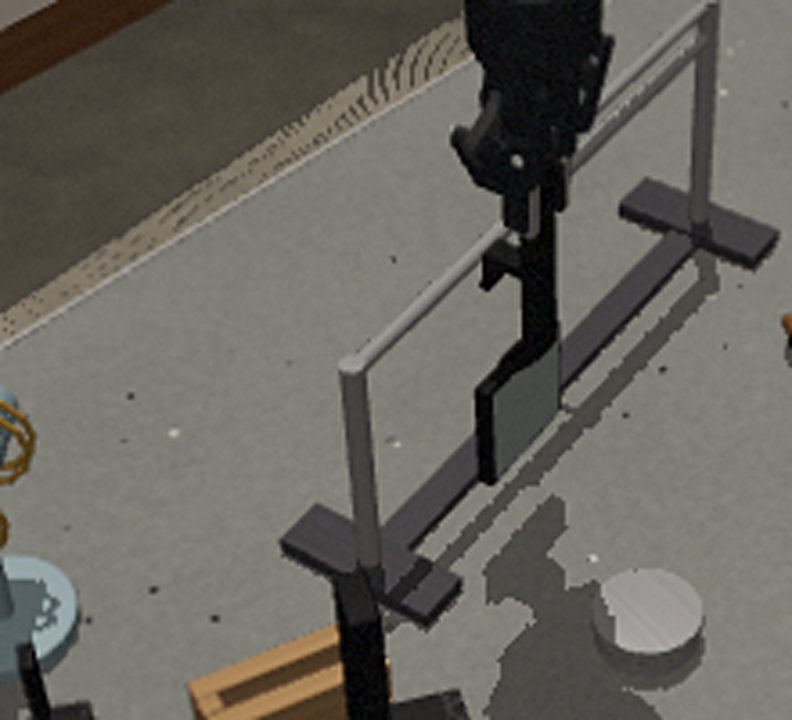

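```bash
python3 -c "
from h import *
np.set_printoptions(precision=4,suppress=True)
th=np.radians(9.66);X=np.array([np.cos(th),np.sin(th),0]);Y=np.array([-np.sin(th),np.cos(th),0]);O=np.array([.5814,-.1102,0])
S=lambda x,y,z:O+x*X+y*Y+np.array([0,0,z])
print('rail axis w5',proj('w5',[S(0,.19,.18),S(0,.1,.18),S(0,.03,.18)]),'open post',proj('w5',S(0,.2,.186)), 'collar',proj('w5',S(0,-.051,.2165)),'ball',proj('w5',S(0,.022,.209)))
T=get_state()['ee_pos']; M=T+.017*X-np.array([0,0,.2002])
P=lambda x,y,z:M+x*X+y*Y+np.array([0,0,z])
u=proj('s5',[P(18,9,135),P(-17,0,236),P(-6,42,0),P(-6,42,84)]) if 0 else proj('s5',[P(.018,.009,.135),P(0,.009,.164),P(-.006,.042,0),P(-.006,.042,.084),P(0,-.009,.156)])
print((u-[180,140])*3.6)
u=proj('w5',[P(.006,.042,.084),P(.006,-.042,.084),P(-.006,.042,.084)]);print(u)
"
python3 -c "
from h import *
crop('s5',290,180,360,290,7,'s5d');crop('w5',100,90,640,260,1.48,'w5c')"
```

```text
rail axis w5 [[150.3612 134.2427]
 [307.989  134.3852]
 [430.5744 134.4143]] open post [[127.9914 134.56  ]] collar [[623.58   136.7713]] ball [[464.4302 136.283 ]]
[[484.595  289.4217]
 [507.8709 263.9566]
 [491.44   489.3936]
 [488.133  395.2946]
 [524.8174 257.8343]]
[[245.5215 201.4142]
 [366.813  201.4823]
 [246.3695 218.2429]]
```

View pics/s5d.png

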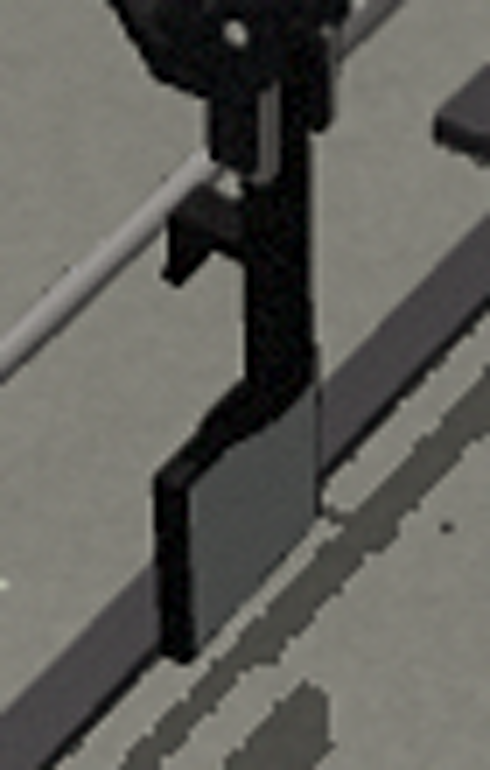

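View pics/w5c.png

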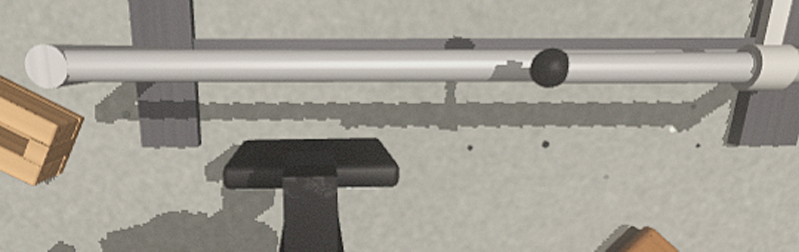

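```bash
python3 -m jog '[0,10,1.7,0,0,0,0, 0,20,3.4,0,0,0,0, 0,32,5.4,0,0,0,0, 0,43,7.3,0,0,0,0, 0,50,8.5,0,0,0,0]' && python3 -m jog '[0,0,0,0,0,0,0,0,0,0,0,0,0,0]'
python3 -c "
from h import *
snap('wrist','w6');snap('side','s6');crop('s6',290,140,390,290,5,'s6c');print(get_state()['ee_pos'])"
```

```text
time_s: 6.2
ee_pos: [0.5492, -0.0134, 0.2632]
orientation: [[0.171, -0.985, 0.001], [-0.985, -0.171, -0.0], [0.0, -0.001, -1.0]]
contact_force: [0.6, -0.5, -1.8]
width: 0.0231
time_s: 6.4
ee_pos: [0.5476, -0.0139, 0.263]
orientation: [[0.17, -0.985, -0.001], [-0.985, -0.17, -0.0], [-0.0, 0.001, -1.0]]
contact_force: [0.9, 0.1, -2.6]
width: 0.0232
[ 0.54724716 -0.01399484  0.26320357]
```

View pics/s6c.png

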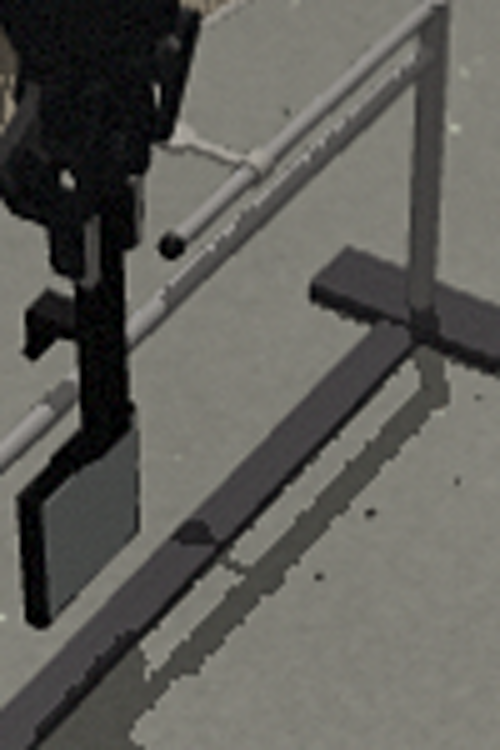

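View pics/w6.png

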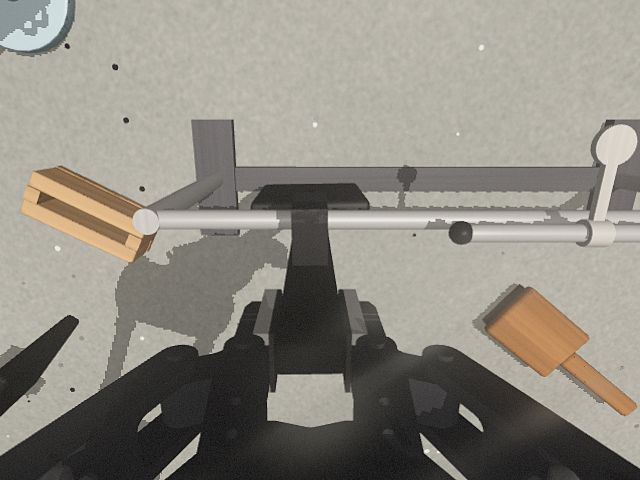

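The rail now runs through the window between neck and lip (rail at (310,218) in the wrist view, under the hook). I lower.

```bash
python3 -m jog '[0,0,0,-8,0,0,0, 0,0,0,-16,0,0,0, 0,0,0,-22,0,0,0, 0,0,0,-27,0,0,0, 0,0,0,-30,0,0,0]' && python3 -m jog '[0,0,0,0,0,0,0,0,0,0,0,0,0,0]'
python3 -m jog '[0,0,0,-1,0,0,0,0,0,0,-2,0,0,0,0,0,0,-2,0,0,0]' 
```

```text
time_s: 7.0
ee_pos: [0.5474, -0.0139, 0.2325]
orientation: [[0.17, -0.985, -0.001], [-0.985, -0.17, 0.0], [-0.0, 0.001, -1.0]]
contact_force: [-0.4, 0.0, -2.3]
width: 0.0228
time_s: 7.2
ee_pos: [0.5479, -0.014, 0.2334]
orientation: [[0.17, -0.985, 0.0], [-0.985, -0.17, -0.0], [0.0, -0.0, -1.0]]
contact_force: [1.2, -0.1, -2.7]
width: 0.0232
time_s: 7.5
ee_pos: [0.5477, -0.014, 0.2313]
orientation: [[0.17, -0.985, -0.0], [-0.985, -0.17, -0.0], [0.0, 0.0, -1.0]]
contact_force: [-0.1, 0.3, -2.4]
width: 0.0231
```

```bash
python3 -m jog '[0,0,0,-0.5,0,0,0,0,0,0,-1,0,0,0,0,0,0,-1,0,0,0]' | grep -E 'ee_pos|force'
python3 -m jog '[0,0,0,-0.5,0,0,0,0,0,0,-1,0,0,0,0,0,0,-1,0,0,0]'| grep -E 'ee_pos|force'
python3 -c "
from h import *
snap('side','s7');crop('s7',290,140,390,290,5,'s7c')
snap('wrist','w7')"
```

```text
ee_pos: [0.5477, -0.014, 0.2303]
contact_force: [1.3, 0.4, -2.1]
ee_pos: [0.5478, -0.014, 0.2301]
contact_force: [-2.1, 0.1, 3.0]
```

View pics/s7c.png

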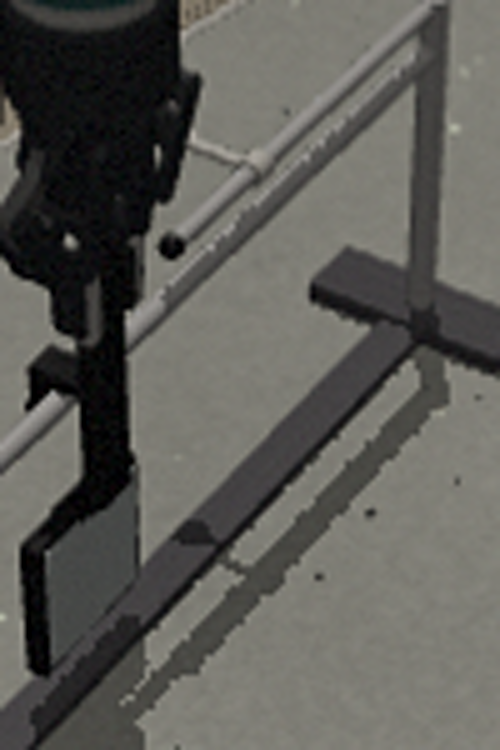

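View pics/w7.png

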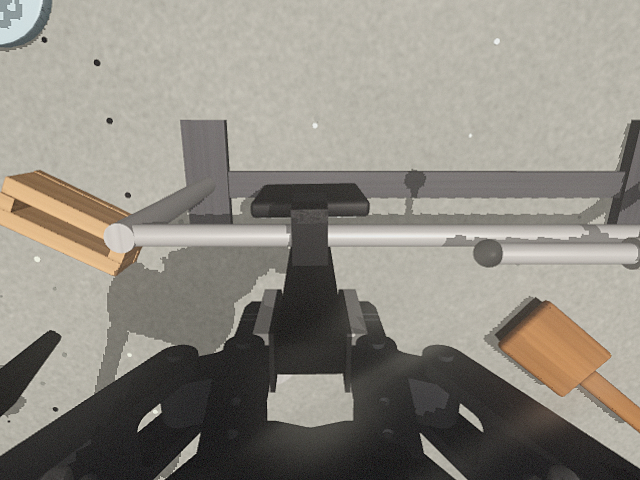

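```bash
python3 -c "
from h import *
np.set_printoptions(precision=4,suppress=True)
th=np.radians(9.66);X=np.array([np.cos(th),np.sin(th),0]);Y=np.array([-np.sin(th),np.cos(th),0]);O=np.array([.5814,-.1102,0])
st=lambda p:np.array([(p-O)@X,(p-O)@Y,p[2]])
for n,u,z in [('ball',(460.5,232.5),.209),('collar',(600,233.5),.209),('tab',(615,145),.209),('post',(145.5,221.5),.186),('head L',(251,207),.063+.084-.0),('head R',(370,207),.063+.084)]:
  print(n,st(atz('w6',u,z)))
for n,u,z in [('ball',(488,253),.209),('post',(119.5,238),.186),('head L',(251,213),.03+.084),('head R',(370,213),.03+.084)]: print(n,st(atz('w7',u,z)))
print('tcp',st(get_state()['ee_pos']))
c=np.load('pics/w6.npz'); print('campos',st(-c['R'].T@c['t']))
crop('w6',420,100,640,260,3.6,'w6c')
"
```

```text
ball [0.0003 0.0188 0.209 ]
collar [-0.     -0.0565  0.209 ]
tab [ 0.0464 -0.0534  0.209 ]
post [0.     0.1984 0.186 ]
head L [0.0005 0.1412 0.147 ]
head R [0.0007 0.0582 0.147 ]
ball [0.0003 0.0186 0.209 ]
post [0.0001 0.198  0.186 ]
head L [-0.0034  0.1412  0.114 ]
head R [-0.0032  0.0578  0.114 ]
tcp [-0.017   0.1005  0.2301]
campos [0.0571 0.1004 0.4053]
```

View pics/w6c.png

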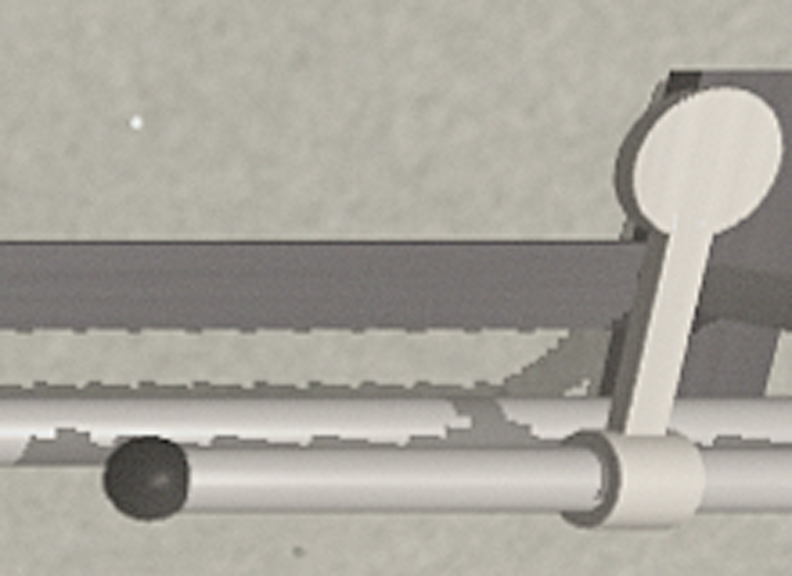

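```bash
python3 -m jog '[0,0,0,2,0,0,0,0,0,0,3.5,0,0,0,0,1.7,-10,3.5,0,0,0,0,5,-29.6,3.5,0,0,0,0,8.4,-49.3,3.5,0,0,0]' 
python3 -m jog '[0,3.4,-20,0,0,0,0,0,5.9,-35,0,0,0,0,0,7.7,-45,0,0,0,0,0,8.5,-50,0,0,0,0,0,8.5,-50,0,0,0,0]' 
python3 -c "
from h import *
snap('side','s8');crop('s8',290,140,390,290,5,'s8c')
snap('wrist','w8');print(get_state()['ee_pos'])"
```

```text
time_s: 8.7
ee_pos: [0.5563, -0.0643, 0.2323]
orientation: [[0.171, -0.985, -0.0], [-0.985, -0.171, -0.001], [0.0, 0.0, -1.0]]
contact_force: [0.4, 0.8, -2.3]
width: 0.023
time_s: 9.2
ee_pos: [0.5647, -0.1137, 0.2326]
orientation: [[0.169, -0.986, -0.0], [-0.986, -0.169, 0.0], [-0.0, 0.0, -1.0]]
contact_force: [0.5, -0.1, -2.6]
width: 0.0228
[ 0.56447424 -0.11271604  0.23275038]
```

View pics/s8c.png

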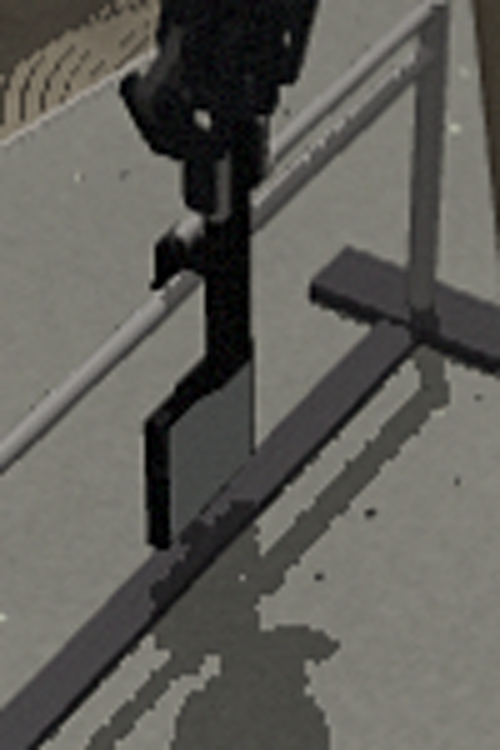

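View pics/w8.png

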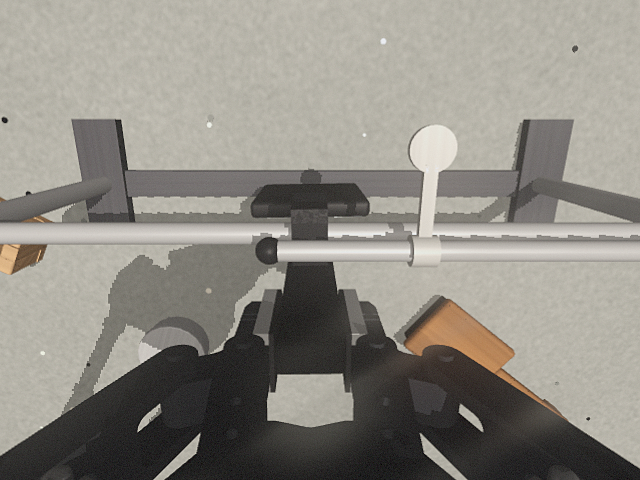

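```bash
python3 -c "
from h import *
np.set_printoptions(precision=4,suppress=True)
th=np.radians(9.66);X=np.array([np.cos(th),np.sin(th),0]);Y=np.array([-np.sin(th),np.cos(th),0]);O=np.array([.5814,-.1102,0])
st=lambda p:np.array([(p-O)@X,(p-O)@Y,p[2]])
for n,u,z in [('ball',(267,251),.209),('collarfar',(441,251),.2165),('collarnear',(409,251),.209),('tab',(433,149),.209),('head L',(251,213),.0326+.084),('head R',(370,213),.0326+.084)]: print(n,st(atz('w8',u,z)))
print(st(get_state()['ee_pos']))
crop('w8',380,110,480,280,5,'w8c')"
```

```text
ball [0.0001 0.0194 0.209 ]
collarfar [ 0.0028 -0.0585  0.2165]
collarnear [ 0.0002 -0.0464  0.209 ]
tab [ 0.0463 -0.053   0.209 ]
head L [-0.0036  0.0408  0.1166]
head R [-0.0034 -0.0425  0.1166]
[-0.0171  0.0004  0.2328]
```

View pics/w8c.png

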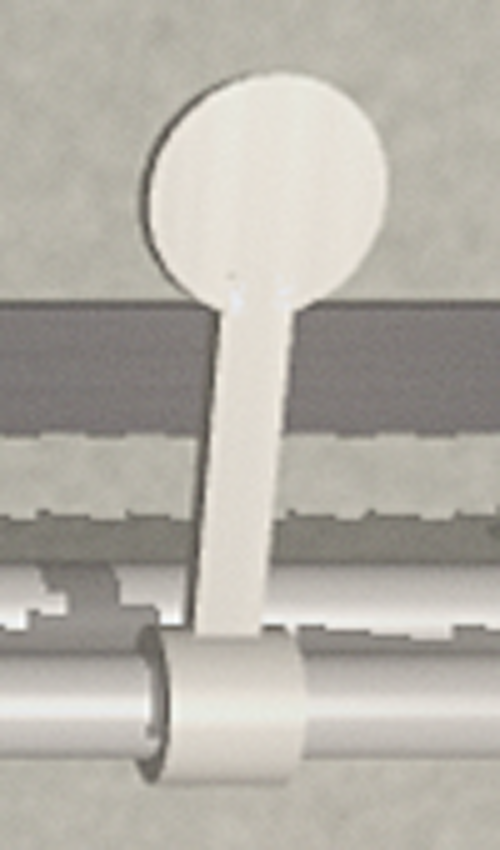

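```bash
python3 -m jog '[0,1.7,-10,0,0,0,0,0,4.3,-25,0,0,0,0,0,6.8,-40,0,0,0,0,0,8.5,-50,0,0,0,0,0,8.7,-51,0,0,0,0]' 
python3 -m jog '[0,0,0,0,0,0,0,0,0,0,0,0,0,0]'
python3 -c "
from h import *
snap('side','s9');crop('s9',290,120,410,280,4.5,'s9c')
snap('wrist','w9');print(get_state()['ee_pos'])
crop('w9',230,110,400,280,4.5,'w9c')"
```

```text
time_s: 9.8
ee_pos: [0.5737, -0.1664, 0.2326]
orientation: [[0.168, -0.986, 0.0], [-0.986, -0.168, -0.001], [0.001, 0.0, -1.0]]
contact_force: [0.0, -0.4, -2.2]
width: 0.0229
time_s: 10.0
ee_pos: [0.5731, -0.164, 0.2327]
orientation: [[0.17, -0.985, -0.0], [-0.985, -0.17, 0.001], [-0.001, 0.0, -1.0]]
contact_force: [1.1, -0.7, -2.5]
width: 0.0231
[ 0.57318537 -0.16378592  0.23281162]
```

View pics/w9c.png

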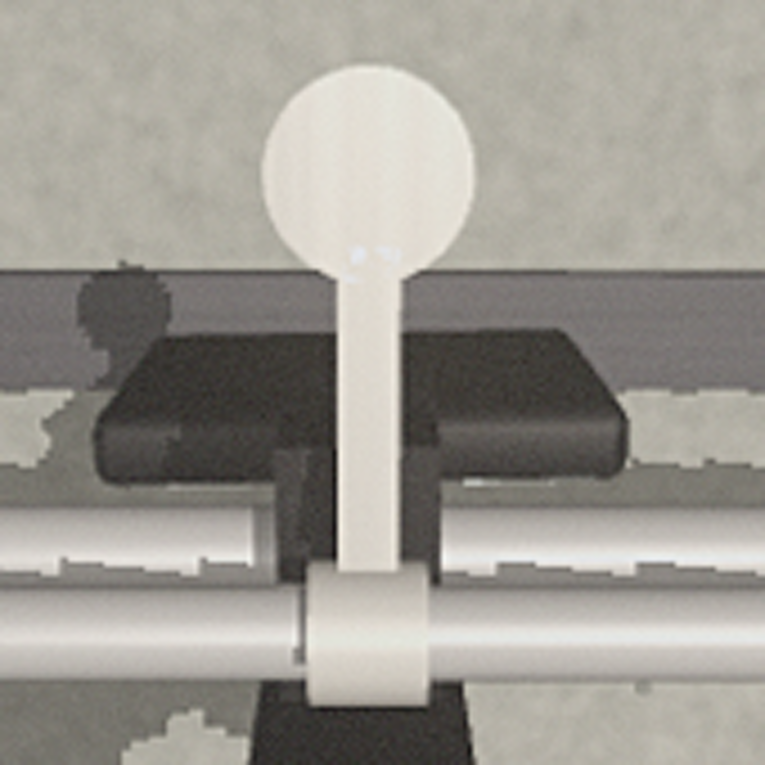

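View pics/s9c.png

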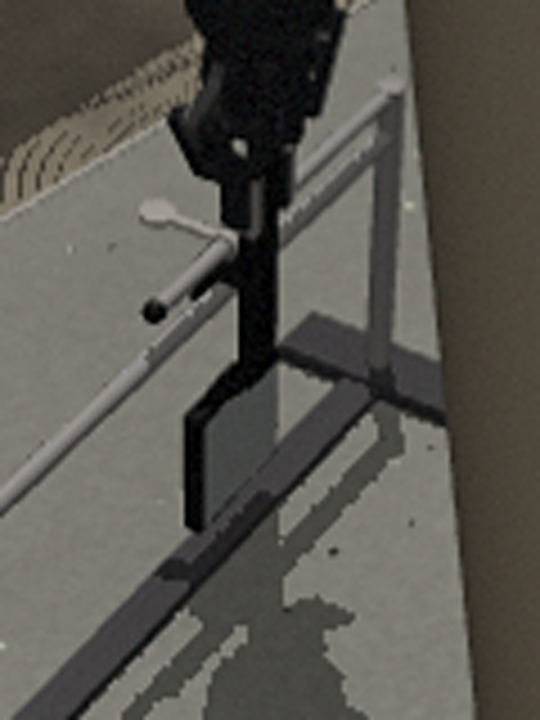

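```bash
python3 -m jog '[0,0,0,-1,0,0,0,0,0,0,-2,0,0,0,0,0,0,-2.5,0,0,0,0,0,0,-3,0,0,0,0,0,0,-3,0,0,0]' | grep -E 'ee_pos|force'
python3 -m jog '[0.35,0,0,0,0,0,0,0.4,0,0,0,0,0,0,0.5,0,0,0,0,0,0,0.6,0,0,0,0,0,0,0.6,0,0,0,0,0,0]' 
python3 -c "
from h import *
snap('side','s10');crop('s10',290,120,410,280,4.5,'s10c')
snap('wrist','w10')"
```

```text
ee_pos: [0.5732, -0.164, 0.2302]
contact_force: [-1.2, 1.2, 0.3]
time_s: 11.1
ee_pos: [0.5734, -0.1643, 0.2298]
orientation: [[0.17, -0.985, 0.0], [-0.985, -0.17, -0.0], [0.0, -0.0, -1.0]]
contact_force: [-0.3, -0.2, 1.0]
width: 0.0512
```

View pics/s10c.png

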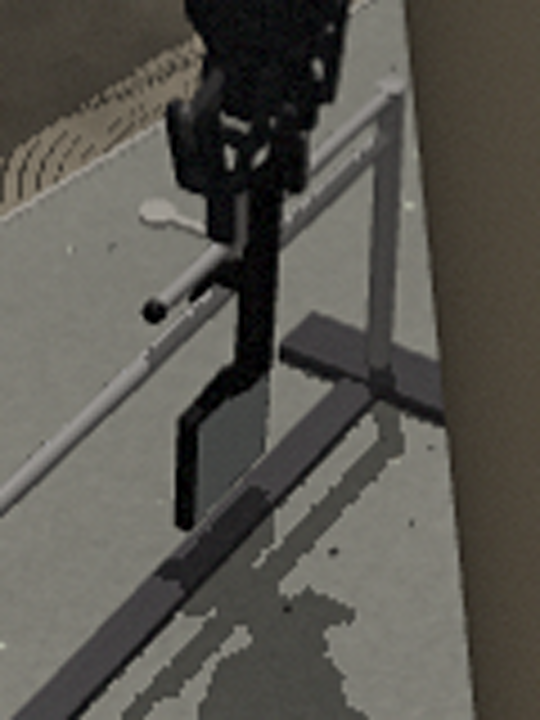

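View pics/w10.png

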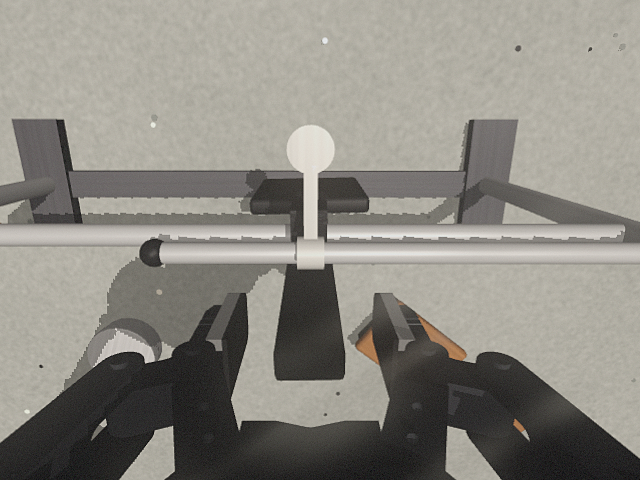

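The mirror hangs free: the handle is at (310,330) with daylight to both pads, and the hook is under the collar at (310,253). I retreat upwards.

```bash
python3 -m jog '[0.6,0,0,10,0,0,0,0.6,0,0,25,0,0,0,0.6,0,0,45,0,0,0,0.6,0,0,70,0,0,0,0.6,0,0,100,0,0,0]' 
python3 -m jog '[0.6,-20,0,20,0,0,0,0.6,-50,0,40,0,0,0,0.6,-80,0,40,0,0,0,0.6,-80,0,40,0,0,0,0.6,-80,0,40,0,0,0]'|grep -E 'time|ee_pos'
python3 -c "
from h import *
snap('side','s11');crop('s11',290,120,410,280,4.5,'s11c')
snap('wrist','w11');snap('top','t11')"
```

```text
time_s: 11.7
ee_pos: [0.573, -0.1641, 0.3308]
orientation: [[0.17, -0.985, -0.001], [-0.985, -0.17, 0.0], [-0.0, 0.001, -1.0]]
contact_force: [0.9, 0.2, 0.3]
width: 0.0513
time_s: 12.2
ee_pos: [0.4932, -0.1643, 0.371]
```

View pics/s11c.png

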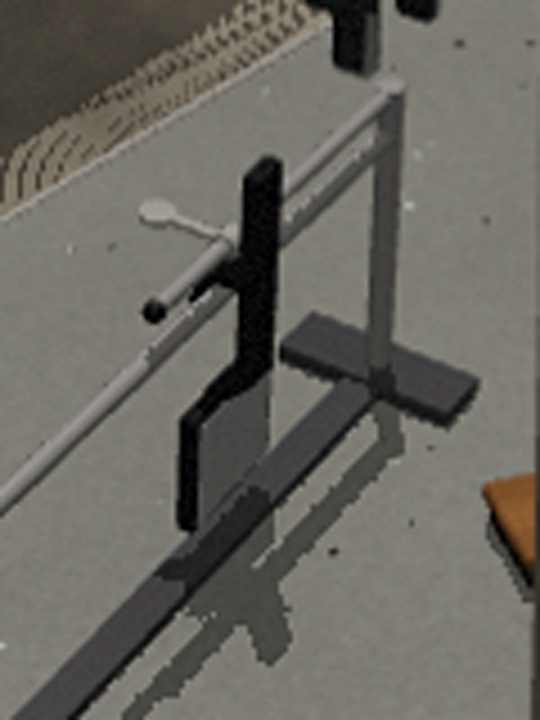

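View pics/w11.png

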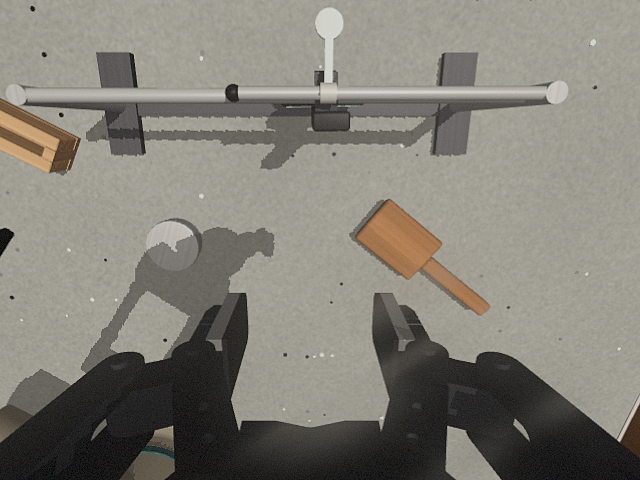

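View pics/t11.png

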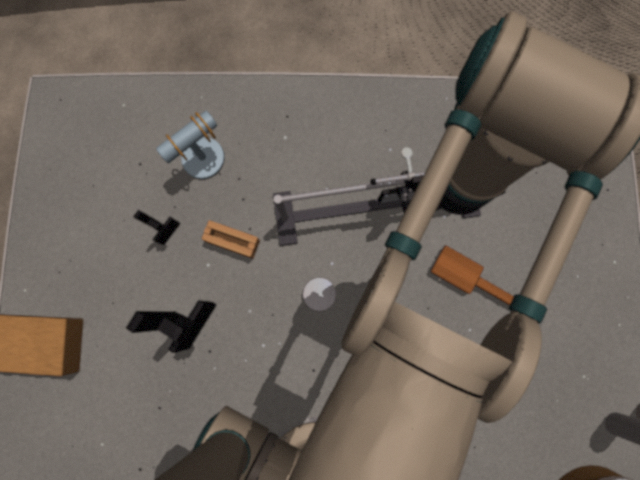

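It hangs by the hook in line with the clip, and the bystanders are where they were. I wait for the swing to die out and compare frames.

```bash
for i in 1 2 3 4 5; do python3 -m jog '[0.6,0,0,0,0,0,0,0.6,0,0,0,0,0,0,0.6,0,0,0,0,0,0,0.6,0,0,0,0,0,0,0.6,0,0,0,0,0,0]'|grep time; done
python3 -c "
from h import *
R=[snap('side','s12_%d'%i)['image'].astype(int) for i in range(5)]
for i in range(1,5): print(np.abs(R[i]-R[0])[150:260,310:360].max(), (np.abs(R[i]-R[0])[150:260,310:360]>40).sum())
crop('s12_4',290,120,410,280,4.5,'s12c'); snap('wrist','w12');crop('w12',240,0,420,140,4.4,'w12c')"
```

```text
time_s: 12.85
time_s: 13.35
time_s: 13.85
time_s: 14.35
time_s: 14.85
19 0
19 0
18 0
18 0
```

View pics/s12c.png

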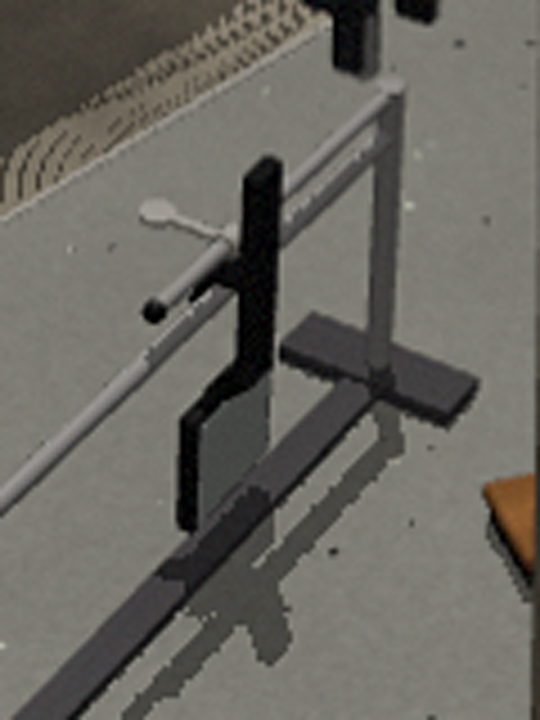

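View pics/w12c.png

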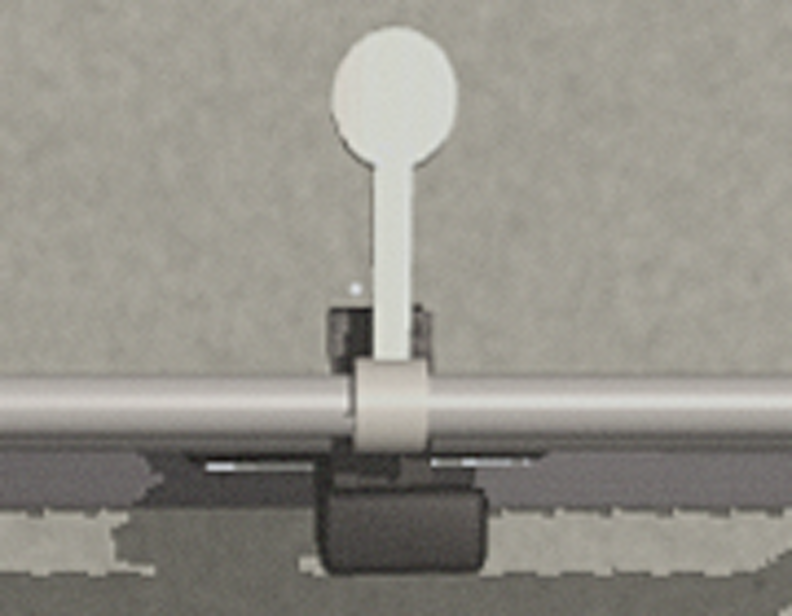

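```bash
python3 -c "
from cell import *
print(sign_off())"
```

```text
the job is handed in; nothing more can be done
None
```

I took the mirror out of the wooden block and hooked it over the open end of the rail, at stand y ≈ 0.10 m with the glass towards the robot. I then slid it under the guard rod to the marker clip, let it go and backed the arm away. I handed in at about 15 s; `sign_off()` reported no verdict.

Last checks:
- **Position:** in the wrist picture the hook is about 1–2 mm from the clip's centre along the rail, and its lip is behind the rail.
- **Stillness:** five side frames taken after about 3 s of waiting were the same to within image noise.
- **Tilt:** the mirror hangs with only a small tilt, judged by eye and not measured.
- **Gripper:** it was clear of everything.
- **Bystanders:** the brush, pin tin and bangle stand look unmoved in the top picture. I saw no sign that the clip had shifted.

One small disagreement: the first estimate of the clip's position along the rail, from the top and side cameras, was y = -0.051 m. The wrist camera gave about -0.0525 to -0.054 m. I settled this by lining the mirror up with the clip in the wrist camera's own picture.

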